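# Fold up a parts tray around a clamp

## Task

The grey folding tray lies unfolded on its packing stand with a steel clamp on its floor. Fold up all four walls until each stands fully upright, so that the clamp ends up boxed in, still lying flat on the tray's floor. Leave everything else on the table where it is, and let go of the tray at the end.

Things in the scene. Friction and masses are not known exactly. Their poses are not given: they have to be found in the camera images.
- tray: the tray's floor, 100 mm (x) by 140 mm (y), 6 mm grey plastic, top face 42 mm above the table, fixed on a dark steel stand (block 80 x 120 mm, foot 150 x 190 x 6 mm). Origin: on the table under the floor's centre; x away from the robot, y left when unturned. Walls are hinged along the edges of the floor's top face: 50 mm from the centre in x (far, near), 70 mm in y (left, right)
- near_wall (a joint): hinge of the wall on the tray's -x edge, rad: 0 = folded out level with the floor, 1.571 = upright, at its stop. Stiff (0.12 N m): stays where left. Grey plastic wall 152 mm along the hinge, 50 mm high, 6 mm thick (outside the hinge plane: underneath when flat), with a tab 36 mm wide amid its free edge, reaching 80 mm from the hinge
- near_tab (a point): middle of the near wall's tab, 67 mm from the hinge line, at mid thickness. Its x points from the hinge to the free edge, y along the hinge, z out of the inner face (up when flat). The tab's two side edges lie 18 mm either way along y
- far_wall (a joint): hinge of the wall on the tray's +x edge, rad: 0 = folded out level with the floor, 1.571 = upright, at its stop. Stiff (0.12 N m): stays where left. Grey plastic wall 152 mm along the hinge, 50 mm high, 6 mm thick (outside the hinge plane: underneath when flat), with a tab 36 mm wide amid its free edge, reaching 80 mm from the hinge
- far_tab (a point): middle of the far wall's tab, 67 mm from the hinge line, at mid thickness. Its x points from the hinge to the free edge, y along the hinge, z out of the inner face (up when flat). The tab's two side edges lie 18 mm either way along y
- left_wall (a joint): hinge of the wall on the tray's +y edge, rad: 0 = folded out level with the floor, 1.571 = upright, at its stop. Stiff (0.12 N m): stays where left. Grey plastic wall 100 mm along the hinge, 50 mm high, 6 mm thick (outside the hinge plane: underneath when flat), with a tab 36 mm wide amid its free edge, reaching 80 mm from the hinge
- left_tab (a point): middle of the left wall's tab, 67 mm from the hinge line, at mid thickness. Its x points from the hinge to the free edge, y along the hinge, z out of the inner face (up when flat). The tab's two side edges lie 18 mm either way along y
- right_wall (a joint): hinge of the wall on the tray's -y edge, rad: 0 = folded out level with the floor, 1.571 = upright, at its stop. Stiff (0.12 N m): stays where left. Grey plastic wall 100 mm along the hinge, 50 mm high, 6 mm thick (outside the hinge plane: underneath when flat), with a tab 36 mm wide amid its free edge, reaching 80 mm from the hinge
- right_tab (a point): middle of the right wall's tab, 67 mm from the hinge line, at mid thickness. Its x points from the hinge to the free edge, y along the hinge, z out of the inner face (up when flat). The tab's two side edges lie 18 mm either way along y
- packed_clamp: steel band clamp to be packed: ring 54 mm across, 22 mm high, with a bolt lug that reaches to 39 mm from the centre at one side; standing on the tray's floor. Origin: centre of the ring's underside
- loose_clamp: small steel band clamp, 38 mm across and 18 mm high, lying on the table in the empty corner between the far and left walls. Bystander. Origin: centre of its underside
- bush: plain solid brass cylinder 32 mm across, 30 mm high, standing on the table in the empty corner between the near and right walls. Bystander. Origin: centre of its underside
- spare_clamp: larger steel band clamp, 72 mm across and 24 mm high, on the table well to the left. Bystander. Origin: centre of its underside
- hose_coupler: aluminium coupler, a 40 mm cylinder 50 mm high with a 54 mm collar, standing on the table well to the left. Bystander. Origin: centre of its underside
- wrench: steel wrench lying on the table to the right. Bystander. Origin: underside
- screwdriver: screwdriver lying on the table to the right, near the robot. Bystander. Origin: underside
- oil_can: grey can 56 mm across, 120 mm high, standing on the table to the right. Bystander. Origin: centre of its underside

How it is judged:
At the end, for the whole second after the job is handed in: All four walls are within about 6 degrees of upright (joints above 1.47 rad) and still; the clamp lies flat (within 0.2 rad) and at rest on the tray's floor inside the walls (origin within 45 mm in x and 65 mm in y of the floor's centre) (value of joint each of near_wall, far_wall, left_wall, right_wall above 1.47 rad and velocity of joint each of near_wall, far_wall, left_wall, right_wall below 0.05 rad/s and x of packed_clamp in the frame of tray between -0.045 and 0.045 m and y of packed_clamp in the frame of tray between -0.065 and 0.065 m and z of packed_clamp in the frame of tray between 0.036 and 0.052 m and angle between packed_clamp's own z axis and vertical below 0.2 rad and linear speed of packed_clamp below 0.02 m/s); the robot touches nothing.
It fails at once if another thing on the table is moved more than 30 mm (distance of any of loose_clamp, bush, spare_clamp, hose_coupler, wrench, screwdriver, oil_can from where it was at the start of the episode above 0.03 m).
It also fails if it takes over 54 s, if anything falls off the work surface, if the arm or the gripper's body presses on something with over 40 N, if the wrist force passes 120 N, or if a joint passes its speed limit or range.

## Robot

A 7-joint arm with a two-finger parallel gripper is mounted at the origin on the work surface. World frame = base frame: x ahead of the robot, y to its left, z up, the work surface at z = 0. Lengths are in m, angles in rad, forces in N, time in s.
With the tool pointing down it reaches from about 0.4 to 0.875 m from the base axis. Payload 6.5 kg.
Tool frame: the origin (TCP) lies at the centre of the arm's flange, where the gripper is bolted on; the fingertips stand 173 mm ahead of it and the grasp point (between the pads) lies 155 mm ahead of it; z points along the fingers, y is the line along which they close (so a half turn about z gives the same grasp; the last joint's range is limited). The gripper opens to 85 mm and grips with 20 to 120 N. Pads are 22 mm wide; open, the fingers measure 114 mm over their backs; the gripper's body (76 mm by 85 mm) begins 54 mm behind the grasp point. The pads swing forward as they close: fully open they stand 13 mm farther back than shut.
Start: joints at [-1.196, 0.536, -0.004, 1.538, 0.003, 1.067, -0.071], TCP at [0.277, 0.588, 0.405] pointing down, gripper open.
Joint ranges: [-2.7, 2.7], [-0.37, 2.16], [-1.27, 1.26], [0.24, 2.4], [-1.31, 4.45], [0.19, 1.91], [-2.76, 2.76]. Speed limits (rad/s): [2.39, 2.39, 3.14, 3.14, 3.14, 3.14, 3.14].

## Interface

Orientations are given as a rotation vector (axis times angle).
In Python, from workcell import r, vision gives the robot as it stands. The module is installed in compiled form; this text tells all that it offers.
- The arm moves only by the shell command python3 -m jog 'ROWS' [FORCE]. ROWS is JSON, a list of rows, each an object of numbers: "ax", "ay", "az": the turn, a rotation vector about the tool's x, y, z in degrees; "dx", "dy", "dz": the shift along the tool's x, y, z in cm; "grip": the closure in counts, from 0 (fully open) to 255 (shut). A call has 1 to 5 rows; each row is the pose to reach, as a shift and turn from the pose commanded when the call began, along the tool's axes at that moment; what a row does not reach only later rows make up. A row lasts 1/10 s, in which the tool goes at most 50 mm and 8.59 degrees, less where a joint would pass 70% of its speed; a pose out of reach is approached as far as the arm can. A call with a gripper value outside its range is refused whole. The fingers move at their own pace and stop on an object; FORCE is the grip in N (left out, the last holds). Time passes only in rows, so rows that repeat a pose let the fingers close. It gives the time, the measured TCP pose, the force, the opening and the grip force at its end, in the units of the state.
- r.get_state(): the state, without advancing time (a new reading comes with each control period).
- vision.capture(name): name is "scene" or "top"; returns (picture, depth): 384x512x3 uint8, red, green, blue; 384x512 float32, m along the optical axis (not along the pixel's ray), 0 where there is no reading.
- vision.calibration(name): a dict with "intrinsics" (3x3 intrinsics, pixels), "xyz" and "attitude" of the camera in the world. Camera axes: x right, y down, z forward; pixel columns grow to the right and rows downward; lengths in m; the calibration is good to about 2 mm. A picture is of the moment at which its call begins. calibration takes no time and is no camera call.
- r.job_done(): hands the job in; it is judged then, once.
The state is a dict: "clock": time; "joint_positions": joint angles; "dq": joint speeds; "effort": joint torques, N m; "position": TCP position; "ee_rot": TCP orientation; "force": force on the tool from outside, world axes, zero at the start; "wrist_torque": the same for the moment, N m; "width": finger opening in m; "gripper_force": force on a finger pad.
Only numpy, scipy, OpenCV 4.12 (cv2) and the standard library are available. Lean on these libraries where they do the work, as an engineer would, in place of code of your own. Each camera call takes 0.05 s, during which the arm holds its last target. There are 200 camera calls.

## Working session

There is one attempt and no reset: what is moved stays moved. The work goes in short steps, Python scripts to look and compute and a shell command to move; the robot and the scene stay as the last step left them, time stands still between calls to the robot, and variables do not carry over. Pictures are saved under pics/ and viewed, at most 10 in all, crops included, and the job is handed in when it is done.

```bash
mkdir -p pics; python3 - <<'E'
from workcell import r, vision
import cv2,numpy as np
for n in("scene","top"):
    p,d=vision.capture(n); cv2.imwrite(f"pics/{n}0.png",p[:,:,::-1]); np.savez(f"pics/{n}0.npz",p=p,d=d)
    print(vision.calibration(n))
s=r.get_state(); print(s)
E
```

```text
{'intrinsics': array([[390.18847137,   0.        , 256.03710355],
       [  0.        , 390.18847137, 190.66100377],
       [  0.        ,   0.        ,   1.        ]]), 'xyz': array([1.04413691, 0.73915551, 0.65029023]), 'attitude': array([-0.77094988, -2.38843395,  1.31067419])}
{'intrinsics': array([[478.81242862,   0.        , 252.72340361],
       [  0.        , 478.81242862, 191.73499321],
       [  0.        ,   0.        ,   1.        ]]), 'xyz': array([ 0.17823809, -0.01238907,  1.59107363]), 'attitude': array([-2.14548406,  2.08827657, -0.2057519 ])}
{'clock': 0.1, 'joint_positions': array([-1.19621667,  0.53707171, -0.00446336,  1.53874037,  0.00261269,
        1.06731212, -0.07118861]), 'dq': array([ 1.08522423e-03, -8.33004706e-04,  3.15737283e-04, -2.09488748e-03,
       -2.28672226e-03, -1.66023332e-03,  6.67021852e-05]), 'effort': array([ 2.59657194e-03, -5.84564960e+01,  1.05195824e+00, -2.59777451e+01,
        1.26676357e-02,  4.63581237e-03, -2.19510247e-05]), 'position': array([0.2771793 , 0.58761797, 0.40392562]), 'ee_rot': array([-6.86565342e-01, -3.06542347e+00,  2.37054440e-03]), 'force': array([-0.02656279,  0.05863958,  1.14062749]), 'wrist_torque': array([ 0.04678332,  0.02279212, -0.01423184]), 'gripper_force': 0.0, 'width': 0.08545467236748484}
```

View pics/scene0.png

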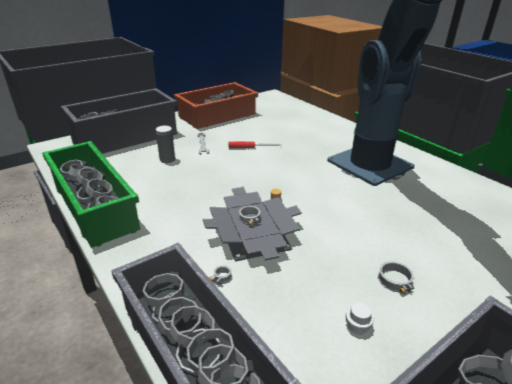

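View pics/top0.png

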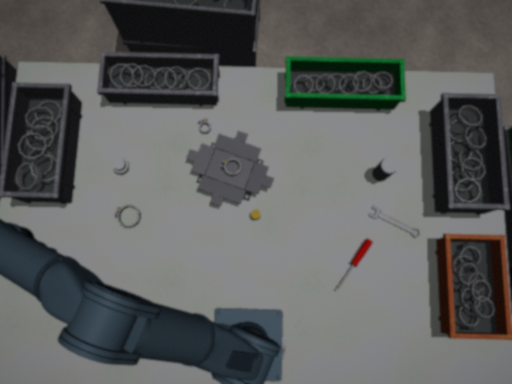

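The scene view shows the grey tray cross around (252,220) with the clamp on it. The top view has its centre near (231,170), and tabs at about (241,137) far, (190,158) left, (268,180) right and (216,205) near. The tray is turned about -20°, and the bush is at (255,215).

```bash
cat > h.py <<'E'
import numpy as np,cv2
from scipy.spatial.transform import Rotation as R
from workcell import r, vision
def cloud(n,d):
    c=vision.calibration(n);K=c["intrinsics"];v,u=np.mgrid[:384,:512]
    P=np.stack([(u-K[0,2])/K[0,0]*d,(v-K[1,2])/K[1,1]*d,d],-1)
    return P@R.from_rotvec(c["attitude"]).as_matrix().T+c["xyz"]
E
python3 - <<'E'
from h import *
for n in("top","scene"):
    z=np.load(f"pics/{n}0.npz");p=z["p"].astype(int);d=z["d"];P=cloud(n,d)
    near=np.hypot(P[...,0]-.65,P[...,1]-.02)<.25
    print(n,"table z",np.median(P[...,2][(d>0)&near&(p.min(-1)>170)]))
    m=(d>0)&near&(abs(P[...,2]-.042)<.009)&(p.max(-1)<150)
    k,l,st,ce=cv2.connectedComponentsWithStats(m.astype(np.uint8));i=1+st[1:,4].argmax();m=l==i
    Q=P[m];print(st[i],"z",np.median(Q[:,2]),"mean",Q.mean(0))
    # area footprint moment: use minAreaRect per yaw: extents in rotated frame
    best=None
    for a in np.arange(-45,45,.5):
        t=np.radians(a);x=Q[:,0]*np.cos(t)+Q[:,1]*np.sin(t);y=-Q[:,0]*np.sin(t)+Q[:,1]*np.cos(t)
        ex=np.percentile(x,[.3,99.7]);ey=np.percentile(y,[.3,99.7])
        # sharpness: histogram of x,y entropy (edges aligned)
        hx=np.histogram(x,40)[0];hy=np.histogram(y,40)[0];s=(np.diff(hx)**2).sum()+(np.diff(hy)**2).sum()
        if best is None or s>best[0]: best=(s,a,ex,ey)
    s,a,ex,ey=best;t=np.radians(a);cx,cy=ex.mean(),ey.mean()
    print("yaw",a,"ext",np.ptp(ex),np.ptp(ey),"ctr",cx*np.cos(t)-cy*np.sin(t),cx*np.sin(t)+cy*np.cos(t))
    # clamp: higher points
    h=(d>0)&(np.hypot(P[...,0]-Q[:,0].mean(),P[...,1]-Q[:,1].mean())<.06)&(P[...,2]>.055);print("clamp",P[h].mean(0),P[h].max(0),P[h].min(0))
    o=(d>0)&near&(P[...,2]>.010)&(~m)&(P[...,2]<.04)
    k,l,st,ce=cv2.connectedComponentsWithStats(o.astype(np.uint8))
    for j in range(1,k):
        if st[j,4]>15: print(st[j],P[l==j].mean(0).round(3))
E
```

```text
top table z nan
[ 186  138   82   66 2822] z 0.04469254380806631 mean [0.5589344  0.08553753 0.04455112]
yaw -19.0 ext 0.20561824979203508 0.2716673676235095 ctr 0.5568296587852594 0.0915571886788947
clamp [0.56946932 0.07087906 0.06359641] [0.59472719 0.10265393 0.07244083] [0.53837641 0.03953481 0.05520586]
[208  85   5   6  20] [0.85  0.152 0.036]
[191  97  28   9  88] [0.803 0.169 0.026]
[284  98  22  11  68] [ 0.803 -0.139  0.025]
[198 118  13  15  79] [0.722 0.171 0.018]
[251 209   9   9  68] [ 0.415 -0.014  0.032]
scene table z 0.001435031455945479
[ 216  190   84   70 3154] z 0.044377867737641574 mean [0.5616266  0.09921327 0.0449792 ]
yaw -18.5 ext 0.19071453040360048 0.271061007162128 ctr 0.5547484524806536 0.09422991778615697
clamp [0.56706559 0.07198757 0.06158471] [0.59313433 0.10506064 0.06773509] [0.53808321 0.03976475 0.05512746]
[271 189  11  10  87] [ 0.417 -0.009  0.027]
[114 218  27  18 238] [ 0.833 -0.108  0.025]
[210 265  22  19 195] [0.72  0.172 0.017]
[181 276  16  20 111] [0.81  0.187 0.037]
[154 282  27  11 201] [0.842 0.159 0.037]
  return _methods._mean(a, axis=axis, dtype=dtype,
  ret = ret.dtype.type(ret / rcount)
```

```bash
cat >> h.py <<'E'
def ray(n,uv,z):
    c=vision.calibration(n);K=c["intrinsics"];uv=np.asarray(uv,float)
    D=np.c_[(uv-K[[0,1],[2,2]])/K[0,0],np.ones(len(uv))]@R.from_rotvec(c["attitude"]).as_matrix().T
    return c["xyz"]+D*((z-c["xyz"][2])/D[:,2])[:,None]
E
python3 - <<'E'
from h import *
for n,s in(("top",(231,190)),("scene",(252,240))):
    z=np.load(f"pics/{n}0.npz");p=z["p"]
    m=(p.max(-1)<135).astype(np.uint8)
    k,l,st,ce=cv2.connectedComponentsWithStats(m);i=l[s[1],s[0]];print(n,i,st[i]);m=(l==i).astype(np.uint8)
    v,u=np.nonzero(m);Q=ray(n,np.c_[u,v],.042)
    q=p[max(0,st[i,1]-25):st[i,1]+st[i,3]+25,max(0,st[i,0]-25):st[i,0]+st[i,2]+25].copy()
    cc,_=cv2.findContours(m,cv2.RETR_EXTERNAL,cv2.CHAIN_APPROX_NONE)
    cv2.imwrite(f"pics/{n}c.png",cv2.resize(q,None,fx=5,fy=5,interpolation=cv2.INTER_NEAREST)[:,:,::-1])
    for a in (-21,-20,-19,-18,-17):
        t=np.radians(a);x=Q[:,0]*np.cos(t)+Q[:,1]*np.sin(t);y=-Q[:,0]*np.sin(t)+Q[:,1]*np.cos(t)
        e=np.r_[x.min(),x.max(),y.min(),y.max()];cx,cy=(e[0]+e[1])/2,(e[2]+e[3])/2
        tb=[y[x<e[0]+.02].mean()-cy,y[x>e[1]-.02].mean()-cy,x[y<e[2]+.02].mean()-cx,x[y>e[3]-.02].mean()-cx]
        print(a,np.ptp(x).round(4),np.ptp(y).round(4),"ctr",cx*np.cos(t)-cy*np.sin(t),cx*np.sin(t)+cy*np.cos(t),"taboff N F R L",np.round(tb,4))
E
```

```text
top 28 [ 184  129   91   81 4742]
-21 0.2861 0.3105 ctr 0.5610297372935558 0.07774312259171026 taboff N F R L [-0.0026  0.0065  0.0055 -0.0082]
-20 0.2861 0.3105 ctr 0.5610087051654975 0.07759990575727099 taboff N F R L [-0.0001  0.0045  0.0032 -0.0061]
-19 0.2859 0.3104 ctr 0.5609926840450845 0.07745604215597399 taboff N F R L [ 0.0021  0.0023  0.0011 -0.0037]
-18 0.2857 0.3103 ctr 0.5609909772749664 0.07734027973384214 taboff N F R L [ 0.0045  0.0001 -0.0011 -0.0014]
-17 0.2855 0.3103 ctr 0.5610897563691604 0.07733209774485117 taboff N F R L [ 0.0064 -0.0017 -0.0034  0.0008]
scene 32 [ 203  201   99   72 3978]
-21 0.2371 0.2778 ctr 0.5886613124401952 0.12631135592591428 taboff N F R L [-0.0042 -0.0333  0.018  -0.0038]
-20 0.2364 0.2783 ctr 0.5883017389527591 0.12613799072951845 taboff N F R L [-0.0029 -0.034   0.0188 -0.0013]
-19 0.2363 0.28 ctr 0.5881250129763427 0.12543928390360012 taboff N F R L [-0.0012 -0.0341  0.0184  0.0009]
-18 0.2363 0.2816 ctr 0.5880239651083987 0.12472443388426704 taboff N F R L [ 0.0007 -0.0334  0.017   0.003 ]
-17 0.2362 0.2831 ctr 0.5879950722749197 0.12399207896437409 taboff N F R L [ 0.003  -0.0331  0.0173  0.0049]
```

View pics/topc.png

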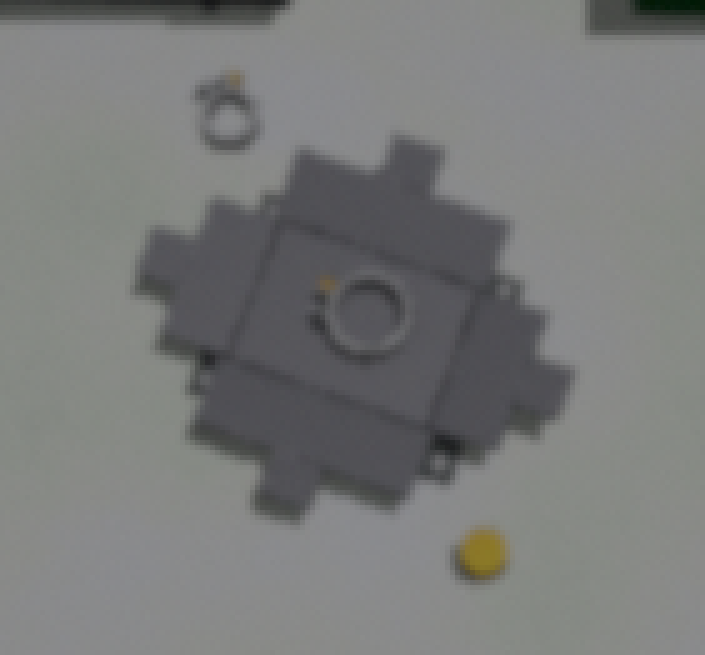

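The crop shows a shadow along the lower left edges, which stretched the mask extents. The hinge lines are clear: the floor corners are at crop (283,222), (478,288), (432,430) and (232,357). I'll use those and the tab ends.

```bash
python3 - <<'E'
from h import *
im=lambda a:np.array(a)/5-.4+np.array([159,104])
c=ray("top",im([(283,222),(478,288),(432,430),(232,357)]),.042)[:,:2]  # FL,FR,NR,NL
print(c.round(4),"sides",[np.linalg.norm(c[i]-c[i-1]).round(4) for i in range(4)],"ctr",c.mean(0))
for i,j in((0,1),(3,2)): v=c[i]-c[j];print("yaw y-axis",np.degrees(np.arctan2(-v[0],v[1])))
for i,j in((0,3),(1,2)): v=c[i]-c[j];print("yaw x",np.degrees(np.arctan2(v[1],v[0])))
t=ray("top",im([(419,143),(144,259),(280,500),(560,395)]),.042)[:,:2]
print("tabs F L N R",t.round(4)); v=t[0]-t[2];print(np.degrees(np.arctan2(v[1],v[0])),np.linalg.norm(v),(t[0]+t[2])/2);v=t[1]-t[3];print(np.degrees(np.arctan2(-v[0],v[1])),np.linalg.norm(v),(t[1]+t[3])/2)
E
```

```text
[[ 0.6326  0.1259]
 [ 0.5904 -0.0063]
 [ 0.4927  0.0215]
 [ 0.5386  0.1558]] sides [np.float64(0.0986), np.float64(0.1388), np.float64(0.1015), np.float64(0.1419)] ctr [0.56358209 0.07422481]
yaw y-axis -17.72069878756729
yaw y-axis -18.858837508994267
yaw x -17.66529142288987
yaw x -15.899490724553502
tabs F L N R [[ 0.6905  0.0363]
 [ 0.6044  0.2179]
 [ 0.4432  0.1198]
 [ 0.5187 -0.0625]]
-18.66685679891913 0.26110068471313624 [0.56685615 0.07805313]
-16.99345033284209 0.29318799269933904 [0.56152257 0.07767424]
```

View pics/scenec.png

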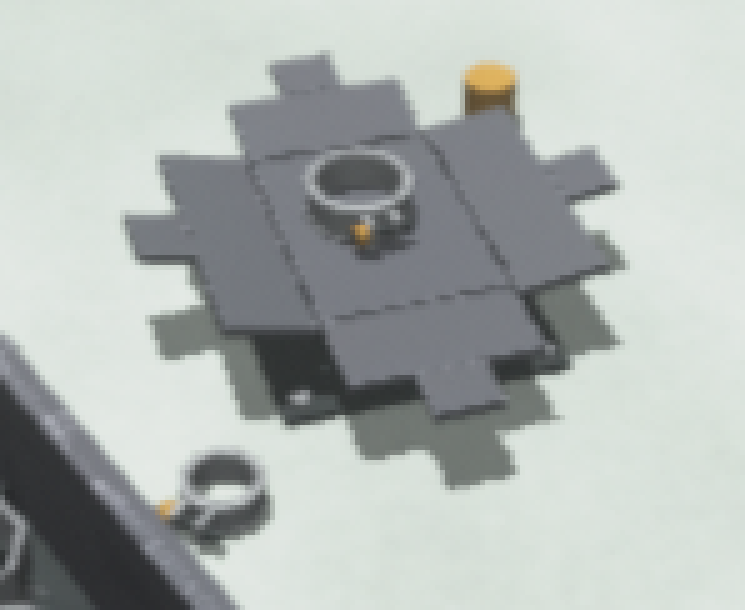

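```bash
cat >> h.py <<'E'
C=np.array([.5635,.0765,.042]);YAW=-17.8
W={"far":(0,.05),"left":(90,.07),"near":(180,.05),"right":(270,.07)}
def frame(w): # columns: outward, along hinge, up; hinge point
    a=np.radians(YAW+W[w][0]);o=np.array([np.cos(a),np.sin(a),0]);u=np.array([0,0,1.])
    return o,np.cross(u,o),u,C+o*W[w][1]
def pose(w,th,ph,s=.071,back=0,reach=.150,n=-.003):
    "th wall angle, ph tool tilt (deg; + = tool points outward), back = retreat along tool z"
    o,y,u,h=frame(w);t=np.radians(th);p=np.radians(ph)
    g=h+s*(np.cos(t)*o+np.sin(t)*u)+n*(-np.sin(t)*o+np.cos(t)*u)
    z=np.sin(p)*o-np.cos(p)*u
    c=[]
    for sg in(1,-1):
        Y=sg*y;c.append(np.c_[np.cross(Y,z),Y,z])
    return g-(reach+back)*z,c
def rows(targets,rot=None):
    s=r.get_state();T=s["position"];R0=R.from_rotvec(s["ee_rot"]);ref=R0
    for p,c in targets:
        q=min((R.from_matrix(m) for m in c),key=lambda q:(ref.inv()*q).magnitude());ref=q
        d=R0.inv().apply(p-T)*100;a=(R0.inv()*q).as_rotvec(degrees=True)
        print('{"dx":%.2f,"dy":%.2f,"dz":%.2f,"ax":%.1f,"ay":%.1f,"az":%.1f}'%(*d,*a))
def st():
    s=r.get_state();print(round(s["clock"],2),s["position"].round(4),R.from_rotvec(s["ee_rot"]).as_matrix().round(2).tolist(),"F",s["force"].round(1),"w",s["width"].round(4),s["joint_positions"].round(2))
E
python3 - <<'E'
from h import *
c=ray("scene",np.array([(315,325),(250,158),(418,133),(517,290)])/5-.4+np.array([178,176]),.042)[:,:2]
print(c.round(4),"FL FR NR NL ctr",c.mean(0))
for i,j in((0,1),(3,2)): v=c[i]-c[j];print(np.linalg.norm(v),np.degrees(np.arctan2(-v[0],v[1])))
for i,j in((0,3),(1,2)): v=c[i]-c[j];print(np.linalg.norm(v),np.degrees(np.arctan2(v[1],v[0])))
print("left start");rows([pose("left",0,-20,back=.07),pose("left",0,-20)])
E
```

```text
[[ 0.6349  0.127 ]
 [ 0.5839 -0.011 ]
 [ 0.4942  0.0223]
 [ 0.5377  0.1628]] FL FR NR NL ctr [0.56268965 0.07528155]
0.14715165757286006 -20.26674168854464
0.14699821667526816 -17.187139072534325
0.10359998931328616 -20.165118058705495
0.09570276580836114 -20.375687543258937
left start
{"dx":-44.89,"dy":-12.55,"dz":15.84,"ax":14.3,"ay":-16.3,"az":81.7}
{"dx":-45.20,"dy":-14.91,"dz":22.42,"ax":14.3,"ay":-16.3,"az":81.7}
```

```bash
sed -i 's/^C=.*/C=np.array([.563,.076,.042]);YAW=-18.3/' h.py
A='x'; python3 -m jog '[{"dx":-15,"dy":-4,"dz":2,"ax":5,"ay":-5,"az":28},{"dx":-20,"dy":-6,"dz":4,"ax":7,"ay":-8,"az":38},{"dx":-25,"dy":-8,"dz":6,"ax":9,"ay":-10,"az":45},{"dx":-25,"dy":-8,"dz":6,"ax":9,"ay":-10,"az":45},{"dx":-25,"dy":-8,"dz":6,"ax":9,"ay":-10,"az":45}]'
python3 -c "
from h import *
st();rows([pose('left',0,-20,back=.07)])"
```

```text
invalid input
Traceback (most recent call last):
  File "h.py", line 33, in st
    s=r.get_state();print(round(s["clock"],2),s["position"].round(4),R.from_rotvec(s["ee_rot"]).as_matrix().round(2).tolist(),"F",s["force"].round(1),"w",s["width"].round(4),s["joint_positions"].round(2))
                                                                                                                                                          ^^^^^^^^^^^^^^^^
AttributeError: 'float' object has no attribute 'round'
```

```bash
sed -i 's/s\["width"\].round(4)/round(float(s["width"]),4)/; s/"az":%.1f}/"az":%.1f,"grip":0}/' h.py
python3 -m jog '[{"dx":-15,"dy":-4,"dz":2,"ax":5,"ay":-5,"az":28,"grip":0},{"dx":-20,"dy":-6,"dz":4,"ax":7,"ay":-8,"az":38,"grip":0},{"dx":-25,"dy":-8,"dz":6,"ax":9,"ay":-10,"az":45,"grip":0},{"dx":-25,"dy":-8,"dz":6,"ax":9,"ay":-10,"az":45,"grip":0},{"dx":-25,"dy":-8,"dz":6,"ax":9,"ay":-10,"az":45,"grip":0}]'
python3 -c "
from h import *
st();rows([pose('left',0,-20,back=.07)])"
```

```text
clock: 0.6
position: [0.4565, 0.4206, 0.3492]
ee_rot: [1.658, 2.51, -0.26]
force: [0.9, -0.1, -0.7]
width: 0.0855
gripper_force: 0.0
0.6 [0.4565 0.4206 0.3492] [[-0.39, 0.92, 0.01], [0.9, 0.38, -0.21], [-0.2, -0.08, -0.98]] F [ 0.9 -0.1 -0.7] w 0.0855 [-1.03  0.6   0.26  1.62  0.01  1.09 -0.41]
{"dx":-17.33,"dy":11.47,"dz":13.15,"ax":7.0,"ay":-6.8,"az":40.6,"grip":0}
```

```bash
python3 -m jog '[{"dx":-17.3,"dy":11.5,"dz":13.1,"ax":7,"ay":-6.8,"az":40.6,"grip":0},{"dx":-17.3,"dy":11.5,"dz":13.1,"ax":7,"ay":-6.8,"az":40.6,"grip":0},{"dx":-17.3,"dy":11.5,"dz":13.1,"ax":7,"ay":-6.8,"az":40.6,"grip":0},{"dx":-17.3,"dy":11.5,"dz":13.1,"ax":7,"ay":-6.8,"az":40.6,"grip":0},{"dx":-17.3,"dy":11.5,"dz":13.1,"ax":7,"ay":-6.8,"az":40.6,"grip":0}]'
python3 -c "
from h import *
st();rows([pose('left',0,-20,back=.07),pose('left',0,-20)])"
```

```text
clock: 1.1
position: [0.6319, 0.2829, 0.2448]
ee_rot: [2.357, 1.702, -0.416]
force: [-0.2, 0.2, 0.4]
width: 0.0852
gripper_force: 0.0
1.1 [0.6319 0.2829 0.2448] [[0.3, 0.95, -0.11], [0.89, -0.31, -0.33], [-0.34, 0.0, -0.94]] F [-0.2  0.2  0.4] w 0.0852 [-0.81  0.91  0.45  1.41 -0.12  1.14 -0.72]
{"dx":-0.20,"dy":-0.04,"dz":-0.02,"ax":0.0,"ay":0.0,"az":-0.0,"grip":0}
{"dx":-0.20,"dy":-0.05,"dz":6.98,"ax":0.0,"ay":0.0,"az":-0.0,"grip":0}
```

```bash
python3 -m jog '[{"dx":-0.2,"dy":0,"dz":3,"ax":0,"ay":0,"az":0,"grip":0},{"dx":-0.2,"dy":0,"dz":5,"ax":0,"ay":0,"az":0,"grip":0},{"dx":-0.2,"dy":0,"dz":7,"ax":0,"ay":0,"az":0,"grip":0},{"dx":-0.2,"dy":0,"dz":7,"ax":0,"ay":0,"az":0,"grip":0},{"dx":-0.2,"dy":0,"dz":7,"ax":0,"ay":0,"az":0,"grip":0}]'
python3 -m jog '[{"dx":0,"dy":0,"dz":0,"ax":0,"ay":0,"az":0,"grip":200},{"dx":0,"dy":0,"dz":0,"ax":0,"ay":0,"az":0,"grip":200},{"dx":0,"dy":0,"dz":0,"ax":0,"ay":0,"az":0,"grip":200},{"dx":0,"dy":0,"dz":0,"ax":0,"ay":0,"az":0,"grip":200},{"dx":0,"dy":0,"dz":0,"ax":0,"ay":0,"az":0,"grip":200}]' 30
python3 - <<'E'
from h import *
st();rows([pose("left",t,-20+t*50/90) for t in range(8,98,8)])
p,d=vision.capture("scene");cv2.imwrite("pics/g1.png",cv2.resize(p[140:300,150:350],None,fx=4,fy=4)[:,:,::-1])
E
```

```text
clock: 1.6
position: [0.6228, 0.2602, 0.1812]
ee_rot: [2.353, 1.71, -0.414]
force: [0.5, -0.4, 0.3]
width: 0.0852
gripper_force: 0.0
clock: 2.1
position: [0.6238, 0.2602, 0.1821]
ee_rot: [2.353, 1.71, -0.409]
force: [3.5, 0.4, 1.1]
width: 0.0348
gripper_force: 31.1
2.1 [0.6238 0.2602 0.1821] [[0.29, 0.95, -0.1], [0.89, -0.31, -0.32], [-0.34, 0.0, -0.94]] F [3.5 0.4 1.1] w 0.0348 [-0.78  0.97  0.43  1.47 -0.13  1.01 -0.71]
{"dx":-1.61,"dy":0.01,"dz":-0.62,"ax":0.2,"ay":4.3,"az":0.3,"grip":0}
{"dx":-3.25,"dy":0.01,"dz":-1.36,"ax":0.2,"ay":8.7,"az":0.3,"grip":0}
{"dx":-5.00,"dy":0.00,"dz":-1.92,"ax":0.2,"ay":13.1,"az":0.3,"grip":0}
{"dx":-6.82,"dy":-0.01,"dz":-2.31,"ax":0.2,"ay":17.6,"az":0.3,"grip":0}
{"dx":-8.71,"dy":-0.01,"dz":-2.51,"ax":0.2,"ay":22.0,"az":0.3,"grip":0}
{"dx":-10.64,"dy":-0.02,"dz":-2.51,"ax":0.2,"ay":26.5,"az":0.3,"grip":0}
{"dx":-12.59,"dy":-0.03,"dz":-2.30,"ax":0.2,"ay":30.9,"az":0.3,"grip":0}
{"dx":-14.53,"dy":-0.04,"dz":-1.88,"ax":0.1,"ay":35.4,"az":0.3,"grip":0}
{"dx":-16.44,"dy":-0.05,"dz":-1.25,"ax":0.1,"ay":39.8,"az":0.3,"grip":0}
{"dx":-18.30,"dy":-0.06,"dz":-0.41,"ax":0.1,"ay":44.3,"az":0.3,"grip":0}
{"dx":-20.07,"dy":-0.08,"dz":0.63,"ax":0.1,"ay":48.7,"az":0.3,"grip":0}
{"dx":-21.74,"dy":-0.09,"dz":1.86,"ax":0.1,"ay":53.1,"az":0.3,"grip":0}
```

View pics/g1.png

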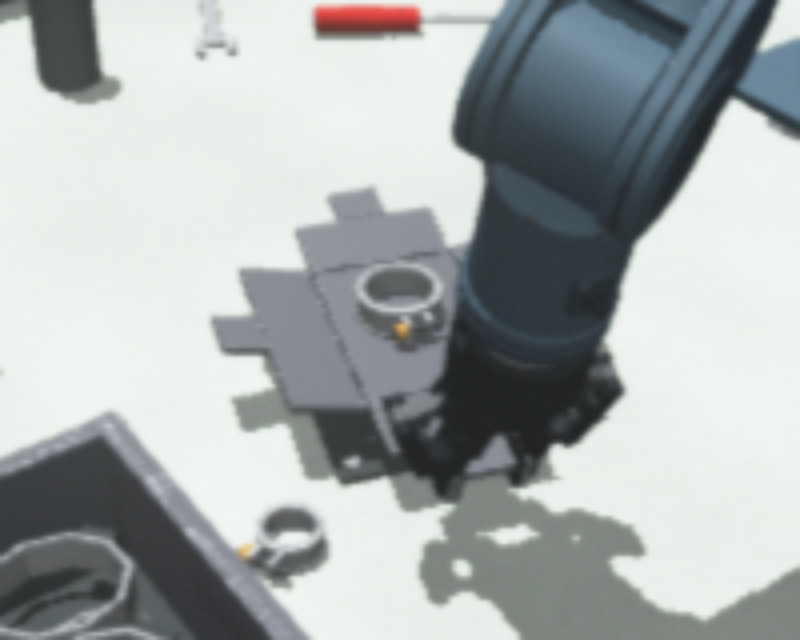

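The fingers hold the left tab by its sides at about (490,470) in the crop (width 34.8 mm, 31 N). I'll start the arc.

```bash
python3 -m jog '[{"dx":-1.6,"dy":0,"dz":-0.6,"ax":0.2,"ay":4.3,"az":0.3,"grip":200},{"dx":-3.25,"dy":0,"dz":-1.35,"ax":0.2,"ay":8.7,"az":0.3,"grip":200},{"dx":-5,"dy":0,"dz":-1.9,"ax":0.2,"ay":13.1,"az":0.3,"grip":200},{"dx":-6.8,"dy":0,"dz":-2.3,"ax":0.2,"ay":17.6,"az":0.3,"grip":200},{"dx":-8.7,"dy":0,"dz":-2.5,"ax":0.2,"ay":22,"az":0.3,"grip":200}]'
python3 - <<'E'
from h import *
st();rows([pose("left",t,-20+t*50/90) for t in range(48,98,8)])
E
```

```text
clock: 2.65
position: [0.6013, 0.1913, 0.2356]
ee_rot: [-2.526, -1.826, -0.056]
force: [5.4, 2.6, -4.6]
width: 0.0351
gripper_force: 33.0
2.65 [0.6013 0.1913 0.2356] [[0.31, 0.95, 0.02], [0.95, -0.31, 0.04], [0.04, 0.0, -1.0]] F [ 5.4  2.6 -4.6] w 0.0351 [-0.55  0.73  0.26  1.72 -0.31  0.71 -0.44]
{"dx":-1.89,"dy":-0.01,"dz":-0.70,"ax":0.1,"ay":4.2,"az":0.0,"grip":0}
{"dx":-3.77,"dy":-0.01,"dz":-1.24,"ax":0.1,"ay":8.6,"az":0.0,"grip":0}
{"dx":-5.73,"dy":-0.01,"dz":-1.59,"ax":0.1,"ay":13.1,"az":0.0,"grip":0}
{"dx":-7.74,"dy":-0.02,"dz":-1.73,"ax":0.1,"ay":17.5,"az":0.0,"grip":0}
{"dx":-9.77,"dy":-0.02,"dz":-1.66,"ax":0.1,"ay":22.0,"az":0.0,"grip":0}
{"dx":-11.80,"dy":-0.02,"dz":-1.37,"ax":0.1,"ay":26.4,"az":0.1,"grip":0}
{"dx":-13.81,"dy":-0.02,"dz":-0.86,"ax":0.1,"ay":30.9,"az":0.1,"grip":0}
```

```bash
python3 -m jog '[{"dx":-1.9,"dy":0,"dz":-0.7,"ax":0.1,"ay":4.2,"az":0,"grip":200},{"dx":-3.8,"dy":0,"dz":-1.25,"ax":0.1,"ay":8.6,"az":0,"grip":200},{"dx":-5.7,"dy":0,"dz":-1.6,"ax":0.1,"ay":13.1,"az":0,"grip":200},{"dx":-7.75,"dy":0,"dz":-1.7,"ax":0.1,"ay":17.5,"az":0,"grip":200},{"dx":-9.8,"dy":0,"dz":-1.65,"ax":0.1,"ay":22,"az":0,"grip":200}]'
python3 - <<'E'
from h import *
st();rows([pose("left",t,-20+min(t,90)*50/90) for t in (88,92,94)])
E
```

```text
clock: 3.15
position: [0.5706, 0.0984, 0.2492]
ee_rot: [-2.308, -1.669, -0.501]
force: [6.8, 6.6, -7.1]
width: 0.0351
gripper_force: 38.3
3.15 [0.5706 0.0984 0.2492] [[0.29, 0.95, 0.13], [0.86, -0.31, 0.39], [0.41, 0.0, -0.91]] F [ 6.8  6.6 -7.1] w 0.0351 [-0.04  0.62 -0.13  1.9  -0.65  0.52  0.09]
{"dx":-2.08,"dy":-0.02,"dz":-0.40,"ax":-0.0,"ay":4.4,"az":0.0,"grip":0}
{"dx":-2.82,"dy":-0.02,"dz":-0.60,"ax":-0.0,"ay":5.5,"az":0.0,"grip":0}
{"dx":-3.04,"dy":-0.02,"dz":-0.70,"ax":-0.0,"ay":5.5,"az":0.0,"grip":0}
```

```bash
python3 -m jog '[{"dx":-2.1,"dy":0,"dz":-0.4,"ax":0,"ay":4.4,"az":0,"grip":200},{"dx":-2.8,"dy":0,"dz":-0.6,"ax":0,"ay":5.5,"az":0,"grip":200},{"dx":-3.0,"dy":0,"dz":-0.7,"ax":0,"ay":5.5,"az":0,"grip":200},{"dx":-3.0,"dy":0,"dz":-0.7,"ax":0,"ay":5.5,"az":0,"grip":200}]'
python3 - <<'E'
from h import *
st();rows([pose("left",t,30) for t in (86,90,94)])
E
```

```text
clock: 3.55
position: [0.5618, 0.0709, 0.2448]
ee_rot: [-2.245, -1.624, -0.601]
force: [3.6, 5.9, 14.5]
width: 0.0352
gripper_force: 47.6
3.55 [0.5618 0.0709 0.2448] [[0.27, 0.95, 0.16], [0.82, -0.31, 0.48], [0.5, -0.0, -0.87]] F [ 3.6  5.9 14.5] w 0.0352 [ 0.13  0.63 -0.26  1.94 -0.75  0.5   0.26]
{"dx":0.60,"dy":-0.05,"dz":0.60,"ax":-0.1,"ay":-0.0,"az":0.0,"grip":0}
{"dx":0.19,"dy":-0.05,"dz":0.32,"ax":-0.1,"ay":-0.0,"az":0.0,"grip":0}
{"dx":-0.24,"dy":-0.05,"dz":0.07,"ax":-0.1,"ay":-0.0,"az":0.0,"grip":0}
```

```bash
python3 -m jog '[{"dx":-0.4,"dy":0,"dz":-0.2,"ax":0,"ay":0,"az":0,"grip":200},{"dx":-0.7,"dy":0,"dz":-0.4,"ax":0,"ay":0,"az":0,"grip":200},{"dx":-0.7,"dy":0,"dz":-0.4,"ax":0,"ay":0,"az":0,"grip":200}]'
python3 -m jog '[{"dx":0.7,"dy":0,"dz":0.4,"ax":0,"ay":0,"az":0,"grip":200},{"dx":0.7,"dy":0,"dz":0.4,"ax":0,"ay":0,"az":0,"grip":0},{"dx":0.7,"dy":0,"dz":0.4,"ax":0,"ay":0,"az":0,"grip":0},{"dx":0.7,"dy":0,"dz":0.4,"ax":0,"ay":0,"az":0,"grip":0},{"dx":0.7,"dy":0,"dz":0.4,"ax":0,"ay":0,"az":0,"grip":0}]'
python3 - <<'E'
from h import *
st()
E
```

```text
clock: 3.85
position: [0.5609, 0.0686, 0.2449]
ee_rot: [-2.238, -1.629, -0.606]
force: [19.6, 26.7, -7.5]
width: 0.0352
gripper_force: 39.5
clock: 4.35
position: [0.5593, 0.0676, 0.241]
ee_rot: [-2.251, -1.624, -0.589]
force: [-0.3, 1.3, -0.3]
width: 0.0852
gripper_force: 0.0
4.35 [0.5593 0.0676 0.241 ] [[0.28, 0.95, 0.15], [0.83, -0.31, 0.47], [0.49, -0.01, -0.87]] F [-0.3  1.3 -0.3] w 0.0852 [ 0.13  0.64 -0.25  1.94 -0.74  0.5   0.26]
```

```bash
python3 -m jog '[{"dx":0,"dy":0,"dz":-4,"ax":0,"ay":0,"az":0,"grip":0},{"dx":0,"dy":0,"dz":-8,"ax":0,"ay":0,"az":0,"grip":0},{"dx":0,"dy":0,"dz":-8,"ax":0,"ay":0,"az":0,"grip":0}]'
python3 - <<'E'
from h import *
st();rows([pose("far",0,-20,back=.13),pose("far",0,-20,back=.07)])
p,d=vision.capture("scene");cv2.imwrite("pics/g2.png",cv2.resize(p[140:300,150:350],None,fx=4,fy=4)[:,:,::-1])
E
```

```text
clock: 4.65
position: [0.5488, 0.0272, 0.3145]
ee_rot: [-2.257, -1.624, -0.597]
force: [-0.0, -0.1, -0.0]
width: 0.0853
gripper_force: 0.0
4.65 [0.5488 0.0272 0.3145] [[0.28, 0.95, 0.16], [0.82, -0.32, 0.47], [0.49, 0.0, -0.87]] F [-0.  -0.1 -0. ] w 0.0853 [ 0.16  0.49 -0.19  1.94 -0.69  0.65  0.21]
{"dx":3.88,"dy":21.47,"dz":3.67,"ax":38.0,"ay":-7.4,"az":-82.0,"grip":0}
{"dx":1.09,"dy":19.40,"dz":8.56,"ax":38.0,"ay":-7.4,"az":-82.0,"grip":0}
```

View pics/g2.png

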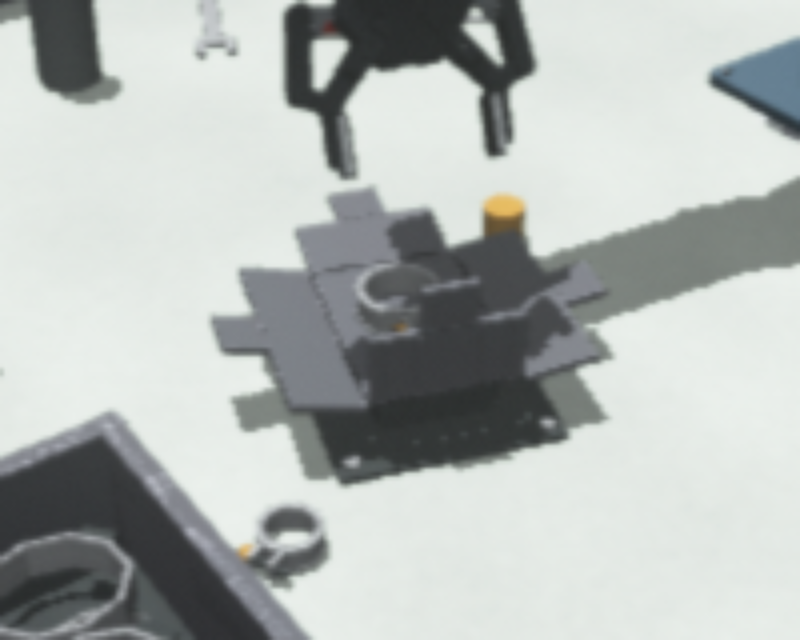

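The left wall stands upright at crop (430,350), and the clamp is undisturbed. Next is the far wall.

```bash
python3 -m jog '[{"dx":1,"dy":5,"dz":-2,"ax":8,"ay":-2,"az":-16,"grip":0},{"dx":2,"dy":10,"dz":-2,"ax":15,"ay":-3,"az":-33,"grip":0},{"dx":3,"dy":15,"dz":0,"ax":23,"ay":-5,"az":-49,"grip":0},{"dx":3.9,"dy":21.5,"dz":3.7,"ax":38,"ay":-7.4,"az":-82,"grip":0},{"dx":3.9,"dy":21.5,"dz":3.7,"ax":38,"ay":-7.4,"az":-82,"grip":0}]'
python3 - <<'E'
from h import *
st();rows([pose("far",0,-20,back=.07)])
E
```

```text
clock: 5.2
position: [0.7696, 0.013, 0.2938]
ee_rot: [-1.481, -2.331, -0.363]
force: [1.5, -0.7, 0.4]
width: 0.0856
gripper_force: 0.0
5.2 [0.7696 0.013  0.2938] [[-0.39, 0.91, -0.16], [0.82, 0.42, 0.4], [0.43, 0.03, -0.9]] F [ 1.5 -0.7  0.4] w 0.0856 [ 0.09  0.93 -0.17  1.13 -0.29  1.26  0.54]
{"dx":-1.14,"dy":-1.91,"dz":4.72,"ax":19.3,"ay":-4.3,"az":-42.8,"grip":0}
```

```bash
python3 -m jog '[{"dx":-1.1,"dy":-1.9,"dz":4.7,"ax":19.3,"ay":-4.3,"az":-42.8,"grip":0},{"dx":-1.1,"dy":-1.9,"dz":4.7,"ax":19.3,"ay":-4.3,"az":-42.8,"grip":0},{"dx":-1.1,"dy":-1.9,"dz":4.7,"ax":19.3,"ay":-4.3,"az":-42.8,"grip":0},{"dx":-1.1,"dy":-1.9,"dz":4.7,"ax":19.3,"ay":-4.3,"az":-42.8,"grip":0},{"dx":-1.1,"dy":-1.9,"dz":4.7,"ax":19.3,"ay":-4.3,"az":-42.8,"grip":0}]'
python3 - <<'E'
from h import *
st();rows([pose("far",0,-20,back=.07),pose("far",0,-20)])
E
```

```text
clock: 5.7
position: [0.7473, 0.0149, 0.2469]
ee_rot: [-0.54, -2.738, -0.106]
force: [-0.3, 0.1, -0.1]
width: 0.0859
gripper_force: 0.0
5.7 [0.7473 0.0149 0.2469] [[-0.87, 0.38, -0.32], [0.35, 0.92, 0.14], [0.35, 0.01, -0.94]] F [-0.3  0.1 -0.1] w 0.0859 [ 0.06  0.98 -0.21  1.13  0.01  1.35  1.09]
{"dx":-0.23,"dy":0.03,"dz":0.04,"ax":1.7,"ay":-0.4,"az":-3.7,"grip":0}
{"dx":-0.29,"dy":-0.18,"dz":7.03,"ax":1.7,"ay":-0.4,"az":-3.7,"grip":0}
```

```bash
python3 -m jog '[{"dx":-0.2,"dy":0,"dz":1.5,"ax":1.7,"ay":-0.4,"az":-3.7,"grip":0},{"dx":-0.3,"dy":-0.2,"dz":4.5,"ax":1.7,"ay":-0.4,"az":-3.7,"grip":0},{"dx":-0.3,"dy":-0.2,"dz":7,"ax":1.7,"ay":-0.4,"az":-3.7,"grip":0},{"dx":-0.3,"dy":-0.2,"dz":7,"ax":1.7,"ay":-0.4,"az":-3.7,"grip":0},{"dx":-0.3,"dy":-0.2,"dz":7,"ax":1.7,"ay":-0.4,"az":-3.7,"grip":0}]'
python3 -m jog '[{"dx":0,"dy":0,"dz":0,"ax":0,"ay":0,"az":0,"grip":200},{"dx":0,"dy":0,"dz":0,"ax":0,"ay":0,"az":0,"grip":200},{"dx":0,"dy":0,"dz":0,"ax":0,"ay":0,"az":0,"grip":200},{"dx":0,"dy":0,"dz":0,"ax":0,"ay":0,"az":0,"grip":200},{"dx":0,"dy":0,"dz":0,"ax":0,"ay":0,"az":0,"grip":200}]' 30
python3 - <<'E'
from h import *
st();rows([pose("far",t,-20+t*50/90) for t in range(8,48,8)])
E
```

```text
clock: 6.2
position: [0.7272, 0.0215, 0.1817]
ee_rot: [-0.454, -2.76, -0.081]
force: [0.2, -0.3, -0.0]
width: 0.0853
gripper_force: 0.0
clock: 6.7
position: [0.7279, 0.02, 0.1833]
ee_rot: [-0.456, -2.763, -0.079]
force: [1.3, -3.3, 2.2]
width: 0.0351
gripper_force: 29.6
6.7 [0.7279 0.02   0.1833] [[-0.89, 0.32, -0.32], [0.3, 0.95, 0.11], [0.34, -0.0, -0.94]] F [ 1.3 -3.3  2.2] w 0.0351 [ 0.05  1.03 -0.21  1.21  0.05  1.23  1.13]
{"dx":1.58,"dy":0.13,"dz":-0.51,"ax":0.1,"ay":-4.2,"az":-0.4,"grip":0}
{"dx":3.22,"dy":0.12,"dz":-1.24,"ax":0.1,"ay":-8.6,"az":-0.4,"grip":0}
{"dx":4.97,"dy":0.10,"dz":-1.81,"ax":0.1,"ay":-13.1,"az":-0.4,"grip":0}
{"dx":6.80,"dy":0.09,"dz":-2.20,"ax":0.1,"ay":-17.5,"az":-0.4,"grip":0}
{"dx":8.69,"dy":0.08,"dz":-2.40,"ax":0.1,"ay":-22.0,"az":-0.4,"grip":0}
```

```bash
python3 -m jog '[{"dx":1.6,"dy":0,"dz":-0.6,"ax":0,"ay":-4.3,"az":0,"grip":200},{"dx":3.25,"dy":0,"dz":-1.3,"ax":0,"ay":-8.7,"az":0,"grip":200},{"dx":5,"dy":0,"dz":-1.85,"ax":0,"ay":-13.1,"az":0,"grip":200},{"dx":6.8,"dy":0,"dz":-2.25,"ax":0,"ay":-17.5,"az":0,"grip":200},{"dx":8.7,"dy":0,"dz":-2.45,"ax":0,"ay":-22,"az":0,"grip":200}]'
python3 - <<'E'
from h import *
st();rows([pose("far",t,-20+t*50/90) for t in range(48,88,8)])
E
```

```text
clock: 7.2
position: [0.6571, 0.0439, 0.2353]
ee_rot: [0.505, 3.06, -0.009]
force: [1.0, -3.4, -5.8]
width: 0.0349
gripper_force: 31.1
7.2 [0.6571 0.0439 0.2353] [[-0.95, 0.32, 0.04], [0.32, 0.95, -0.01], [-0.04, 0.0, -1.0]] F [ 1.  -3.4 -5.8] w 0.0349 [-0.04  0.75 -0.14  1.62  0.17  0.74  0.97]
{"dx":1.69,"dy":0.08,"dz":-0.71,"ax":-0.0,"ay":-4.4,"az":-0.5,"grip":0}
{"dx":3.57,"dy":0.07,"dz":-1.25,"ax":-0.0,"ay":-8.8,"az":-0.5,"grip":0}
{"dx":5.53,"dy":0.05,"dz":-1.59,"ax":-0.0,"ay":-13.2,"az":-0.5,"grip":0}
{"dx":7.53,"dy":0.04,"dz":-1.73,"ax":-0.1,"ay":-17.7,"az":-0.5,"grip":0}
{"dx":9.57,"dy":0.02,"dz":-1.65,"ax":-0.1,"ay":-22.1,"az":-0.5,"grip":0}
```

```bash
python3 -m jog '[{"dx":1.7,"dy":0,"dz":-0.7,"ax":0,"ay":-4.4,"az":0,"grip":200},{"dx":3.6,"dy":0,"dz":-1.25,"ax":0,"ay":-8.8,"az":0,"grip":200},{"dx":5.55,"dy":0,"dz":-1.6,"ax":0,"ay":-13.2,"az":0,"grip":200},{"dx":7.55,"dy":0,"dz":-1.7,"ax":0,"ay":-17.7,"az":0,"grip":200},{"dx":9.6,"dy":0,"dz":-1.65,"ax":0,"ay":-22.1,"az":0,"grip":200}]'
python3 - <<'E'
from h import *
st();rows([pose("far",t,-20+min(90,t)*50/90) for t in (88,92,96,100)])
E
```

```text
clock: 7.7
position: [0.565, 0.075, 0.2475]
ee_rot: [0.445, 2.685, -0.093]
force: [25.9, -13.7, -28.4]
width: 0.0346
gripper_force: 34.2
7.7 [0.565  0.075  0.2475] [[-0.86, 0.32, 0.39], [0.29, 0.95, -0.13], [-0.41, 0.0, -0.91]] F [ 25.9 -13.7 -28.4] w 0.0346 [-0.48  0.58  0.26  2.02  0.46  0.22  0.52]
{"dx":1.89,"dy":0.01,"dz":-0.48,"ax":-0.1,"ay":-4.6,"az":-0.5,"grip":0}
{"dx":2.62,"dy":0.01,"dz":-0.68,"ax":-0.1,"ay":-5.7,"az":-0.5,"grip":0}
{"dx":3.08,"dy":0.00,"dz":-0.87,"ax":-0.1,"ay":-5.7,"az":-0.5,"grip":0}
{"dx":3.55,"dy":-0.00,"dz":-1.03,"ax":-0.1,"ay":-5.7,"az":-0.5,"grip":0}
```

Force is rising and joint 6 is near its limit, so I'll let go (the wall stays put), back off and look.

```bash
python3 -m jog '[{"dx":0,"dy":0,"dz":0,"ax":0,"ay":0,"az":0,"grip":0},{"dx":0,"dy":0,"dz":0,"ax":0,"ay":0,"az":0,"grip":0},{"dx":0,"dy":0,"dz":0,"ax":0,"ay":0,"az":0,"grip":0}]'
python3 - <<'E'
from h import *
st()
E
python3 -m jog '[{"dx":0,"dy":0,"dz":-4,"ax":0,"ay":4,"az":0,"grip":0},{"dx":0,"dy":0,"dz":-7,"ax":0,"ay":10,"az":0,"grip":0},{"dx":0,"dy":0,"dz":-7,"ax":0,"ay":16,"az":0,"grip":0}]'
python3 - <<'E'
from h import *
st()
p,d=vision.capture("scene");cv2.imwrite("pics/g3.png",cv2.resize(p[140:300,150:350],None,fx=4,fy=4)[:,:,::-1])
P=cloud("scene",d);o,y,u,h=frame("far");Q=P-h;a=Q@o;b=Q@y
m=(d>0)&(a>-.03)&(a<.08)&(abs(b)<.07)&(Q[...,2]>.01)&(Q[...,2]<.09)
for lo in np.arange(.01,.09,.01):
    k=m&(Q[...,2]>lo)&(Q[...,2]<lo+.01)
    if k.sum()>5: print(lo.round(3),k.sum(),np.median(a[k]).round(4))
E
```

```text
clock: 8.0
position: [0.5673, 0.0759, 0.2486]
ee_rot: [0.443, 2.686, -0.092]
force: [1.3, -0.9, 0.1]
width: 0.0766
gripper_force: 0.0
8.0 [0.5673 0.0759 0.2486] [[-0.86, 0.32, 0.39], [0.29, 0.95, -0.13], [-0.41, 0.0, -0.91]] F [ 1.3 -0.9  0.1] w 0.0766 [-0.48  0.58  0.25  2.02  0.46  0.23  0.52]
clock: 8.3
position: [0.5402, 0.0851, 0.3166]
ee_rot: [0.488, 2.958, -0.024]
force: [0.9, -0.9, -0.9]
width: 0.0854
gripper_force: 0.0
8.3 [0.5402 0.0851 0.3166] [[-0.94, 0.32, 0.14], [0.32, 0.95, -0.04], [-0.14, 0.01, -0.99]] F [ 0.9 -0.9 -0.9] w 0.0854 [-0.18  0.45 -0.1   1.94  0.2   0.64  0.82]
0.01 65 0.0043
0.02 74 0.004
0.03 36 0.0046
0.04 55 0.0046
0.05 63 0.0028
0.06 21 0.0041
0.07 15 0.0042
0.08 23 0.002
```

View pics/g3.png

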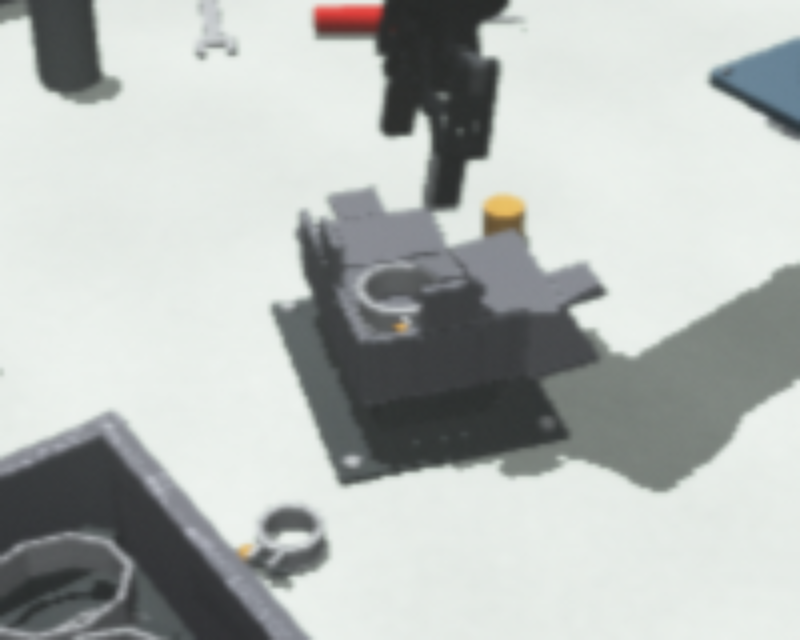

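The far wall is upright as well: its face offset is constant with height. Next is the right wall.

```bash
python3 - <<'E'
from h import *
rows([pose("right",0,-20,back=.10)])
E
```

```text
{"dx":-1.97,"dy":-22.69,"dz":4.29,"ax":-21.6,"ay":-9.1,"az":-88.1,"grip":0}
```

```bash
python3 -m jog '[{"dx":-0.5,"dy":-5,"dz":0,"ax":-4,"ay":-2,"az":-17,"grip":0},{"dx":-1,"dy":-10,"dz":0,"ax":-8,"ay":-4,"az":-34,"grip":0},{"dx":-2,"dy":-15,"dz":0,"ax":-12,"ay":-5,"az":-50,"grip":0},{"dx":-2,"dy":-20,"dz":2,"ax":-15,"ay":-6,"az":-60,"grip":0},{"dx":-2,"dy":-22.7,"dz":4.3,"ax":-21.6,"ay":-9.1,"az":-88,"grip":0}]'
python3 - <<'E'
from h import *
st();rows([pose("right",0,-20,back=.07)])
E
```

```text
clock: 8.85
position: [0.498, -0.1152, 0.2862]
ee_rot: [-0.421, 2.895, 0.099]
force: [0.3, -0.0, -0.7]
width: 0.0851
gripper_force: 0.0
8.85 [ 0.498  -0.1152  0.2862] [[-0.94, -0.29, 0.2], [-0.27, 0.96, 0.1], [-0.22, 0.04, -0.97]] F [ 0.3 -0.  -0.7] w 0.0851 [ 0.51  0.48 -0.4   2.04  0.12  0.47  1.92]
{"dx":1.55,"dy":-1.41,"dz":3.75,"ax":-13.7,"ay":-5.7,"az":-53.2,"grip":0}
```

```bash
cat >> h.py <<'E'
def flip(t): return t[0],[t[1][1]]
E
python3 - <<'E'
from h import *
for i in(0,1):
    p,c=pose("right",0,-20,back=.07);rows([(p,[c[i]])])
# upright intermediate
p,c=pose("right",0,0,back=.07)
for i in(0,1): rows([(p,[c[i]])])
E
```

```text
{"dx":1.55,"dy":-1.41,"dz":3.75,"ax":-6.8,"ay":16.3,"az":125.7,"grip":0}
{"dx":1.55,"dy":-1.41,"dz":3.75,"ax":-13.7,"ay":-5.7,"az":-53.2,"grip":0}
{"dx":-2.91,"dy":4.79,"dz":3.62,"ax":15.0,"ay":5.0,"az":124.2,"grip":0}
{"dx":-2.91,"dy":4.79,"dz":3.62,"ax":-4.2,"ay":12.7,"az":-54.9,"grip":0}
```

```bash
python3 -m jog '[{"dx":0,"dy":0,"dz":0,"ax":2,"ay":4,"az":60,"grip":0},{"dx":0,"dy":0,"dz":0,"ax":2,"ay":4,"az":60,"grip":0},{"dx":0,"dy":0,"dz":0,"ax":2,"ay":4,"az":60,"grip":0},{"dx":0,"dy":0,"dz":0,"ax":2,"ay":4,"az":60,"grip":0},{"dx":0,"dy":0,"dz":0,"ax":2,"ay":4,"az":60,"grip":0}]'
python3 -m jog '[{"dx":0,"dy":0,"dz":0,"ax":2,"ay":4,"az":70,"grip":0},{"dx":0,"dy":0,"dz":0,"ax":2,"ay":4,"az":70,"grip":0},{"dx":0,"dy":0,"dz":0,"ax":2,"ay":4,"az":70,"grip":0},{"dx":0,"dy":0,"dz":0,"ax":2,"ay":4,"az":70,"grip":0},{"dx":0,"dy":0,"dz":0,"ax":2,"ay":4,"az":70,"grip":0}]'
python3 - <<'E'
from h import *
st();p,c=pose("right",0,-20,back=.07);rows([(p,[c[0]])])
E
```

```text
clock: 9.35
position: [0.4976, -0.1138, 0.2851]
ee_rot: [0.701, 2.929, 0.165]
force: [0.2, 1.1, 0.1]
width: 0.085
gripper_force: 0.0
clock: 9.85
position: [0.4976, -0.1136, 0.285]
ee_rot: [1.772, 2.548, 0.212]
force: [-0.3, -0.5, 0.4]
width: 0.0854
gripper_force: 0.0
9.85 [ 0.4976 -0.1136  0.285 ] [[-0.35, 0.93, 0.1], [0.93, 0.34, 0.09], [0.05, 0.13, -0.99]] F [-0.3 -0.5  0.4] w 0.0854 [ 0.16  0.46  0.02  2.03 -0.22  0.58  0.71]
{"dx":-1.58,"dy":-1.28,"dz":3.72,"ax":-0.7,"ay":13.8,"az":39.2,"grip":0}
```

```bash
python3 -m jog '[{"dx":-1.6,"dy":-1.3,"dz":3.5,"ax":-0.7,"ay":13.8,"az":39.2,"grip":0},{"dx":-1.6,"dy":-1.3,"dz":3.5,"ax":-0.7,"ay":13.8,"az":39.2,"grip":0},{"dx":-1.6,"dy":-1.3,"dz":3.7,"ax":-0.7,"ay":13.8,"az":39.2,"grip":0},{"dx":-1.6,"dy":-1.3,"dz":3.7,"ax":-0.7,"ay":13.8,"az":39.2,"grip":0},{"dx":-1.6,"dy":-1.3,"dz":3.7,"ax":-0.7,"ay":13.8,"az":39.2,"grip":0}]'
python3 - <<'E'
from h import *
st();p,c=pose("right",0,-20,back=.07);p2,c=pose("right",0,-20);rows([(p,[c[0]]),(p2,[c[0]])])
E
```

```text
clock: 10.35
position: [0.495, -0.1299, 0.2456]
ee_rot: [-2.357, -1.702, -0.416]
force: [0.1, 0.2, -0.4]
width: 0.0857
gripper_force: 0.0
10.35 [ 0.495  -0.1299  0.2456] [[0.3, 0.95, 0.11], [0.89, -0.31, 0.33], [0.34, -0.0, -0.94]] F [ 0.1  0.2 -0.4] w 0.0857 [ 0.29  0.57 -0.02  2.01 -0.6   0.64  0.45]
{"dx":0.06,"dy":-0.01,"dz":0.01,"ax":-0.0,"ay":-0.0,"az":-0.0,"grip":0}
{"dx":0.05,"dy":-0.01,"dz":7.01,"ax":-0.0,"ay":-0.0,"az":-0.0,"grip":0}
```

```bash
python3 -m jog '[{"dx":0,"dy":0,"dz":3,"ax":0,"ay":0,"az":0,"grip":0},{"dx":0,"dy":0,"dz":5,"ax":0,"ay":0,"az":0,"grip":0},{"dx":0,"dy":0,"dz":7,"ax":0,"ay":0,"az":0,"grip":0},{"dx":0,"dy":0,"dz":7,"ax":0,"ay":0,"az":0,"grip":0}]'
python3 -m jog '[{"dx":0,"dy":0,"dz":0,"ax":0,"ay":0,"az":0,"grip":200},{"dx":0,"dy":0,"dz":0,"ax":0,"ay":0,"az":0,"grip":200},{"dx":0,"dy":0,"dz":0,"ax":0,"ay":0,"az":0,"grip":200},{"dx":0,"dy":0,"dz":0,"ax":0,"ay":0,"az":0,"grip":200},{"dx":0,"dy":0,"dz":0,"ax":0,"ay":0,"az":0,"grip":200}]' 30
python3 - <<'E'
from h import *
st();rows([pose("right",t,-20+t*50/90) for t in range(8,48,8)])
E
```

```text
clock: 10.75
position: [0.5015, -0.1056, 0.1782]
ee_rot: [-2.35, -1.709, -0.412]
force: [-0.5, 0.0, 0.2]
width: 0.0857
gripper_force: 0.0
clock: 11.25
position: [0.502, -0.1062, 0.1807]
ee_rot: [-2.351, -1.712, -0.415]
force: [-1.4, -1.9, 2.0]
width: 0.0352
gripper_force: 29.8
11.25 [ 0.502  -0.1062  0.1807] [[0.29, 0.95, 0.11], [0.89, -0.31, 0.32], [0.34, 0.0, -0.94]] F [-1.4 -1.9  2. ] w 0.0352 [ 0.29  0.69 -0.08  2.01 -0.66  0.5   0.51]
{"dx":1.48,"dy":0.08,"dz":-0.82,"ax":-0.1,"ay":-4.4,"az":0.4,"grip":0}
{"dx":3.13,"dy":0.09,"dz":-1.54,"ax":-0.1,"ay":-8.9,"az":0.4,"grip":0}
{"dx":4.87,"dy":0.10,"dz":-2.11,"ax":-0.0,"ay":-13.3,"az":0.4,"grip":0}
{"dx":6.70,"dy":0.11,"dz":-2.49,"ax":-0.0,"ay":-17.7,"az":0.4,"grip":0}
{"dx":8.59,"dy":0.13,"dz":-2.68,"ax":-0.0,"ay":-22.2,"az":0.4,"grip":0}
```

```bash
python3 -m jog '[{"dx":1.5,"dy":0,"dz":-0.7,"ax":0,"ay":-4.4,"az":0,"grip":200},{"dx":3.1,"dy":0,"dz":-1.45,"ax":0,"ay":-8.9,"az":0,"grip":200},{"dx":4.9,"dy":0,"dz":-2.0,"ax":0,"ay":-13.3,"az":0,"grip":200},{"dx":6.7,"dy":0,"dz":-2.4,"ax":0,"ay":-17.7,"az":0,"grip":200},{"dx":8.6,"dy":0,"dz":-2.6,"ax":0,"ay":-22.2,"az":0,"grip":200}]'
python3 - <<'E'
from h import *
st();rows([pose("right",t,-20+t*50/90) for t in range(48,88,8)])
E
```

```text
clock: 11.75
position: [0.5242, -0.0375, 0.2347]
ee_rot: [2.519, 1.832, -0.052]
force: [2.5, 0.3, -9.7]
width: 0.0353
gripper_force: 31.8
11.75 [ 0.5242 -0.0375  0.2347] [[0.31, 0.95, -0.01], [0.95, -0.31, -0.04], [-0.04, 0.0, -1.0]] F [ 2.5  0.3 -9.7] w 0.0353 [-0.32  0.62  0.38  1.99 -0.31  0.6  -0.06]
{"dx":1.73,"dy":0.14,"dz":-0.78,"ax":0.1,"ay":-4.2,"az":0.4,"grip":0}
{"dx":3.61,"dy":0.15,"dz":-1.32,"ax":0.2,"ay":-8.7,"az":0.4,"grip":0}
{"dx":5.57,"dy":0.16,"dz":-1.67,"ax":0.2,"ay":-13.1,"az":0.4,"grip":0}
{"dx":7.58,"dy":0.18,"dz":-1.81,"ax":0.2,"ay":-17.6,"az":0.3,"grip":0}
{"dx":9.61,"dy":0.19,"dz":-1.74,"ax":0.2,"ay":-22.0,"az":0.3,"grip":0}
```

```bash
python3 -m jog '[{"dx":1.7,"dy":0,"dz":-0.7,"ax":0,"ay":-4.3,"az":0,"grip":200},{"dx":3.6,"dy":0,"dz":-1.25,"ax":0,"ay":-8.7,"az":0,"grip":200},{"dx":5.5,"dy":0,"dz":-1.6,"ax":0,"ay":-13.1,"az":0,"grip":200},{"dx":7.5,"dy":0,"dz":-1.7,"ax":0,"ay":-17.6,"az":0,"grip":200},{"dx":9.6,"dy":0,"dz":-1.65,"ax":0,"ay":-22,"az":0,"grip":200}]'
python3 - <<'E'
from h import *
st();rows([pose("right",t,-20+min(90,t)*50/90) for t in (88,92,96)])
E
```

```text
clock: 12.25
position: [0.5542, 0.0546, 0.2472]
ee_rot: [2.301, 1.676, -0.496]
force: [3.6, -6.5, -13.4]
width: 0.0352
gripper_force: 32.7
12.25 [0.5542 0.0546 0.2472] [[0.28, 0.95, -0.12], [0.87, -0.31, -0.39], [-0.41, 0.0, -0.91]] F [  3.6  -6.5 -13.4] w 0.0352 [-0.73  0.77  0.64  1.84 -0.07  0.86 -0.46]
{"dx":1.96,"dy":0.18,"dz":-0.56,"ax":0.4,"ay":-4.4,"az":0.3,"grip":0}
{"dx":2.69,"dy":0.19,"dz":-0.76,"ax":0.4,"ay":-5.5,"az":0.3,"grip":0}
{"dx":3.14,"dy":0.19,"dz":-0.95,"ax":0.4,"ay":-5.5,"az":0.3,"grip":0}
```

```bash
python3 -m jog '[{"dx":1.0,"dy":0,"dz":-0.3,"ax":0,"ay":-2.2,"az":0,"grip":200},{"dx":1.9,"dy":0,"dz":-0.5,"ax":0,"ay":-4.4,"az":0,"grip":200},{"dx":2.6,"dy":0,"dz":-0.7,"ax":0,"ay":-5.5,"az":0,"grip":200},{"dx":2.6,"dy":0,"dz":-0.7,"ax":0,"ay":-5.5,"az":0,"grip":200}]'
python3 - <<'E'
from h import *
st()
E
```

```text
clock: 12.65
position: [0.5609, 0.0739, 0.2415]
ee_rot: [2.239, 1.624, -0.607]
force: [3.2, -23.3, -15.2]
width: 0.0354
gripper_force: 34.4
12.65 [0.5609 0.0739 0.2415] [[0.27, 0.95, -0.16], [0.82, -0.31, -0.48], [-0.51, 0.0, -0.86]] F [  3.2 -23.3 -15.2] w 0.0354 [-0.79  0.83  0.67  1.8  -0.03  0.94 -0.52]
```

Force along the wall's normal is 23 N, so it is at its stop. I'll release and retreat.

```bash
python3 -m jog '[{"dx":0,"dy":0,"dz":0,"ax":0,"ay":0,"az":0,"grip":0},{"dx":0,"dy":0,"dz":0,"ax":0,"ay":0,"az":0,"grip":0},{"dx":0,"dy":0,"dz":0,"ax":0,"ay":0,"az":0,"grip":0},{"dx":0,"dy":0,"dz":-4,"ax":0,"ay":0,"az":0,"grip":0},{"dx":0,"dy":0,"dz":-9,"ax":0,"ay":0,"az":0,"grip":0}]'
cat >> h.py <<'E'
def check(w,n):
    p,d=vision.capture(n);P=cloud(n,d);o,y,u,h=frame(w);Q=P-h;a=Q@o;b=Q@y
    m=(d>0)&(abs(a)<.025)&(abs(b)<.045)&(Q[...,2]>.012)&(Q[...,2]<.078)
    if m.sum()<30: print(w,n,"few",m.sum());return
    f=np.polyfit(Q[...,2][m],a[m],1);res=abs(a[m]-np.polyval(f,Q[...,2][m]))
    print(w,n,m.sum(),"lean deg (+=outward)",np.degrees(np.arctan(f[0])).round(1),"offset",f[1].round(4),"res",np.median(res).round(4))
E
python3 - <<'E'
from h import *
st()
for w in("left","far","right"):
    for n in("scene","top"): check(w,n)
for i in(0,1):
    p,c=pose("near",0,-20,back=.09);rows([(p,[c[i]])])
E
```

```text
clock: 13.15
position: [0.5749, 0.1229, 0.3206]
ee_rot: [2.244, 1.635, -0.599]
force: [1.1, 0.2, -0.6]
width: 0.0856
gripper_force: 0.0
13.15 [0.5749 0.1229 0.3206] [[0.27, 0.95, -0.15], [0.83, -0.31, -0.47], [-0.5, -0.0, -0.87]] F [ 1.1  0.2 -0.6] w 0.0856 [-0.86  0.74  0.7   1.7  -0.01  1.13 -0.54]
left scene 622 lean deg (+=outward) 0.8 offset 0.0066 res 0.001
left top 63 lean deg (+=outward) 3.7 offset 0.0006 res 0.001
far scene 208 lean deg (+=outward) 11.3 offset -0.0078 res 0.0048
far top 125 lean deg (+=outward) 12.8 offset -0.0117 res 0.0049
right scene 462 lean deg (+=outward) -0.3 offset 0.0004 res 0.001
right top 75 lean deg (+=outward) -3.6 offset 0.0066 res 0.0014
{"dx":-1.26,"dy":-20.02,"dz":7.14,"ax":7.8,"ay":38.7,"az":92.5,"grip":0}
{"dx":-1.26,"dy":-20.02,"dz":7.14,"ax":-37.7,"ay":7.6,"az":-81.3,"grip":0}
```

```bash
python3 -m jog '[{"dx":0,"dy":-3,"dz":0,"ax":-7,"ay":2,"az":-15,"grip":0},{"dx":-0.5,"dy":-7,"dz":0,"ax":-14,"ay":3,"az":-30,"grip":0},{"dx":-1,"dy":-12,"dz":0,"ax":-21,"ay":4,"az":-45,"grip":0},{"dx":-1.2,"dy":-16,"dz":1,"ax":-30,"ay":6,"az":-65,"grip":0},{"dx":-1.2,"dy":-20,"dz":3,"ax":-37,"ay":7.6,"az":-81,"grip":0}]'
python3 - <<'E'
from h import *
st();p,c=pose("near",0,-20,back=.09);rows([(p,c)])
E
```

```text
clock: 13.95
position: [0.3755, 0.1598, 0.3003]
ee_rot: [1.473, 2.345, -0.367]
force: [1.1, 0.3, 0.2]
width: 0.0853
gripper_force: 0.0
13.95 [0.3755 0.1598 0.3003] [[-0.4, 0.9, 0.15], [0.81, 0.43, -0.39], [-0.42, -0.03, -0.91]] F [1.1 0.3 0.2] w 0.0853 [-1.2   0.41  0.63  2.25  0.3   0.68 -0.39]
{"dx":0.09,"dy":-1.22,"dz":3.95,"ax":-19.4,"ay":3.8,"az":-42.2,"grip":0}
```

```bash
python3 - <<'E'
from h import *
p,c=pose("near",0,-5,back=.08);rows([(p,c)])
E
```

```text
{"dx":-4.01,"dy":3.26,"dz":5.28,"ax":-13.8,"ay":18.0,"az":-44.5,"grip":0}
```

```bash
python3 -m jog '[{"dx":-1,"dy":1,"dz":0,"ax":-3,"ay":4,"az":-9,"grip":0},{"dx":-2,"dy":2,"dz":2,"ax":-6,"ay":7,"az":-18,"grip":0},{"dx":-4,"dy":3.3,"dz":4,"ax":-13.8,"ay":18,"az":-44.5,"grip":0},{"dx":-4,"dy":3.3,"dz":5.3,"ax":-13.8,"ay":18,"az":-44.5,"grip":0},{"dx":-4,"dy":3.3,"dz":5.3,"ax":-13.8,"ay":18,"az":-44.5,"grip":0}]'
python3 - <<'E'
from h import *
st();rows([pose("near",0,-5,back=.08),pose("near",0,-5)])
E
```

```text
clock: 14.45
position: [0.4303, 0.1179, 0.2664]
ee_rot: [0.673, 2.936, -0.087]
force: [0.8, -0.2, -0.6]
width: 0.0855
gripper_force: 0.0
14.45 [0.4303 0.1179 0.2664] [[-0.89, 0.44, 0.11], [0.43, 0.9, -0.08], [-0.14, -0.03, -0.99]] F [ 0.8 -0.2 -0.6] w 0.0855 [-0.56  0.42  0.18  2.2   0.11  0.46  0.62]
{"dx":0.19,"dy":0.16,"dz":-0.20,"ax":-2.4,"ay":2.8,"az":-7.4,"grip":0}
{"dx":0.59,"dy":0.47,"dz":7.78,"ax":-2.4,"ay":2.8,"az":-7.4,"grip":0}
```

```bash
python3 -m jog '[{"dx":0.2,"dy":0.2,"dz":0,"ax":-2.4,"ay":2.8,"az":-7.4,"grip":0},{"dx":0.4,"dy":0.3,"dz":3,"ax":-2.4,"ay":2.8,"az":-7.4,"grip":0},{"dx":0.6,"dy":0.5,"dz":6,"ax":-2.4,"ay":2.8,"az":-7.4,"grip":0},{"dx":0.6,"dy":0.5,"dz":7.8,"ax":-2.4,"ay":2.8,"az":-7.4,"grip":0},{"dx":0.6,"dy":0.5,"dz":7.8,"ax":-2.4,"ay":2.8,"az":-7.4,"grip":0}]'
python3 -m jog '[{"dx":0,"dy":0,"dz":0,"ax":0,"ay":0,"az":0,"grip":200},{"dx":0,"dy":0,"dz":0,"ax":0,"ay":0,"az":0,"grip":200},{"dx":0,"dy":0,"dz":0,"ax":0,"ay":0,"az":0,"grip":200},{"dx":0,"dy":0,"dz":0,"ax":0,"ay":0,"az":0,"grip":200},{"dx":0,"dy":0,"dz":0,"ax":0,"ay":0,"az":0,"grip":200}]' 30
python3 - <<'E'
from h import *
st();rows([pose("near",t,-5+t*40/90) for t in range(8,48,8)])
E
```

```text
clock: 14.95
position: [0.4354, 0.1192, 0.1877]
ee_rot: [0.492, 3.017, -0.025]
force: [-0.7, 0.0, -0.2]
width: 0.0856
gripper_force: 0.0
clock: 15.45
position: [0.4364, 0.1187, 0.1907]
ee_rot: [0.491, 3.012, -0.024]
force: [-0.9, -6.0, 2.9]
width: 0.0351
gripper_force: 30.7
15.45 [0.4364 0.1187 0.1907] [[-0.94, 0.32, 0.09], [0.32, 0.95, -0.03], [-0.09, -0.0, -1.0]] F [-0.9 -6.   2.9] w 0.0351 [-0.45  0.59  0.07  2.19  0.07  0.29  0.79]
{"dx":-0.98,"dy":-0.07,"dz":-0.73,"ax":-0.1,"ay":3.7,"az":-0.2,"grip":0}
{"dx":-2.16,"dy":-0.07,"dz":-1.60,"ax":-0.1,"ay":7.3,"az":-0.2,"grip":0}
{"dx":-3.46,"dy":-0.07,"dz":-2.37,"ax":-0.1,"ay":10.9,"az":-0.2,"grip":0}
{"dx":-4.88,"dy":-0.06,"dz":-3.02,"ax":-0.1,"ay":14.4,"az":-0.2,"grip":0}
{"dx":-6.39,"dy":-0.06,"dz":-3.53,"ax":-0.1,"ay":18.0,"az":-0.2,"grip":0}
```

```bash
python3 -m jog '[{"dx":-1,"dy":0,"dz":-0.7,"ax":0,"ay":3.7,"az":0,"grip":200},{"dx":-2.15,"dy":0,"dz":-1.6,"ax":0,"ay":7.3,"az":0,"grip":200},{"dx":-3.45,"dy":0,"dz":-2.35,"ax":0,"ay":10.9,"az":0,"grip":200},{"dx":-4.9,"dy":0,"dz":-3.0,"ax":0,"ay":14.4,"az":0,"grip":200},{"dx":-6.4,"dy":0,"dz":-3.5,"ax":0,"ay":18,"az":0,"grip":200}]'
python3 - <<'E'
from h import *
st();rows([pose("near",t,-5+t*40/90) for t in range(48,88,8)])
E
```

```text
clock: 15.95
position: [0.494, 0.0993, 0.231]
ee_rot: [-0.469, -2.879, -0.052]
force: [3.0, -4.8, -11.1]
width: 0.0356
gripper_force: 31.0
15.95 [0.494  0.0993 0.231 ] [[-0.92, 0.32, -0.21], [0.31, 0.95, 0.07], [0.22, -0.0, -0.97]] F [  3.   -4.8 -11.1] w 0.0356 [-0.15  0.61 -0.13  1.94 -0.07  0.78  1.04]
{"dx":-1.36,"dy":-0.04,"dz":-0.89,"ax":-0.0,"ay":3.4,"az":-0.2,"grip":0}
{"dx":-2.88,"dy":-0.03,"dz":-1.61,"ax":0.0,"ay":6.9,"az":-0.2,"grip":0}
{"dx":-4.50,"dy":-0.03,"dz":-2.17,"ax":0.0,"ay":10.5,"az":-0.2,"grip":0}
{"dx":-6.19,"dy":-0.02,"dz":-2.58,"ax":0.0,"ay":14.0,"az":-0.2,"grip":0}
{"dx":-7.95,"dy":-0.01,"dz":-2.81,"ax":0.0,"ay":17.6,"az":-0.2,"grip":0}
```

```bash
python3 -m jog '[{"dx":-1.35,"dy":0,"dz":-0.8,"ax":0,"ay":3.4,"az":0,"grip":200},{"dx":-2.9,"dy":0,"dz":-1.5,"ax":0,"ay":6.9,"az":0,"grip":200},{"dx":-4.5,"dy":0,"dz":-2.05,"ax":0,"ay":10.5,"az":0,"grip":200},{"dx":-6.2,"dy":0,"dz":-2.45,"ax":0,"ay":14,"az":0,"grip":200},{"dx":-7.9,"dy":0,"dz":-2.7,"ax":0,"ay":17.6,"az":0,"grip":200}]'
python3 - <<'E'
from h import *
st();rows([pose("near",t,-5+min(90,t)*40/90) for t in (84,88,92)])
E
```

```text
clock: 16.45
position: [0.5716, 0.0735, 0.2392]
ee_rot: [-0.418, -2.575, -0.111]
force: [-5.7, -2.6, -8.2]
width: 0.0356
gripper_force: 31.8
16.45 [0.5716 0.0735 0.2392] [[-0.81, 0.32, -0.49], [0.27, 0.95, 0.16], [0.51, -0.0, -0.86]] F [-5.7 -2.6 -8.2] w 0.0356 [-0.04  0.78 -0.16  1.63 -0.14  1.23  1.16]
{"dx":-0.94,"dy":-0.03,"dz":-0.55,"ax":-0.1,"ay":1.5,"az":-0.2,"grip":0}
{"dx":-1.80,"dy":-0.03,"dz":-0.83,"ax":-0.1,"ay":3.3,"az":-0.2,"grip":0}
{"dx":-2.45,"dy":-0.02,"dz":-1.08,"ax":-0.1,"ay":4.2,"az":-0.2,"grip":0}
```

```bash
python3 -m jog '[{"dx":-0.6,"dy":0,"dz":-0.35,"ax":0,"ay":1,"az":0,"grip":200},{"dx":-1.2,"dy":0,"dz":-0.6,"ax":0,"ay":2,"az":0,"grip":200},{"dx":-1.8,"dy":0,"dz":-0.85,"ax":0,"ay":3,"az":0,"grip":200},{"dx":-1.8,"dy":0,"dz":-0.85,"ax":0,"ay":3,"az":0,"grip":200}]'
python3 -m jog '[{"dx":-0.3,"dy":0,"dz":-0.15,"ax":0,"ay":0,"az":0,"grip":200},{"dx":-0.5,"dy":0,"dz":-0.3,"ax":0,"ay":0,"az":0,"grip":200},{"dx":-0.5,"dy":0,"dz":-0.3,"ax":0,"ay":0,"az":0,"grip":200}]'
```

```text
clock: 16.85
position: [0.589, 0.0679, 0.2365]
ee_rot: [-0.408, -2.521, -0.119]
force: [-11.3, -2.2, -3.4]
width: 0.0354
gripper_force: 32.9
clock: 17.15
position: [0.5907, 0.0679, 0.2356]
ee_rot: [-0.403, -2.511, -0.118]
force: [-23.7, 0.4, -0.8]
width: 0.0354
gripper_force: 32.3
```

Reached the stop (24 N, with the tool barely moving). Releasing, retreating clear and checking.

```bash
python3 -m jog '[{"dx":0,"dy":0,"dz":0,"ax":0,"ay":0,"az":0,"grip":0},{"dx":0,"dy":0,"dz":0,"ax":0,"ay":0,"az":0,"grip":0},{"dx":0,"dy":0,"dz":0,"ax":0,"ay":0,"az":0,"grip":0},{"dx":0,"dy":0,"dz":-4,"ax":0,"ay":0,"az":0,"grip":0},{"dx":0,"dy":0,"dz":-9,"ax":0,"ay":0,"az":0,"grip":0}]'
python3 -m jog '[{"dx":-3,"dy":-5,"dz":-4,"ax":0,"ay":0,"az":0,"grip":0},{"dx":-6,"dy":-10,"dz":-5,"ax":0,"ay":0,"az":0,"grip":0},{"dx":-6,"dy":-15,"dz":-5,"ax":0,"ay":0,"az":0,"grip":0},{"dx":-6,"dy":-20,"dz":-5,"ax":0,"ay":0,"az":0,"grip":0},{"dx":-6,"dy":-25,"dz":-5,"ax":0,"ay":0,"az":0,"grip":0}]'
python3 - <<'E'
from h import *
st()
for w in W:
    for n in("scene","top"): check(w,n)
p,d=vision.capture("scene");a=cv2.resize(p[170:280,190:320],None,fx=5,fy=5)
p,d=vision.capture("top");b=cv2.resize(p[120:220,180:285],None,fx=5,fy=5)
cv2.imwrite("pics/f1.png",a[:,:,::-1]);cv2.imwrite("pics/f2.png",b[:,:,::-1])
E
```

```text
clock: 17.65
position: [0.6441, 0.0511, 0.3129]
ee_rot: [-0.41, -2.529, -0.124]
force: [0.9, 0.2, -0.3]
width: 0.0856
gripper_force: 0.0
clock: 18.15
position: [0.646, -0.1893, 0.3219]
ee_rot: [-0.412, -2.534, -0.124]
force: [0.9, -0.2, -1.0]
width: 0.0852
gripper_force: 0.0
18.15 [ 0.646  -0.1893  0.3219] [[-0.79, 0.32, -0.52], [0.26, 0.95, 0.17], [0.55, 0.0, -0.84]] F [ 0.9 -0.2 -1. ] w 0.0852 [ 0.26  0.84 -0.05  1.26 -0.02  1.62  1.47]
far scene 209 lean deg (+=outward) 11.4 offset -0.0079 res 0.0048
far top 160 lean deg (+=outward) 13.5 offset -0.011 res 0.0048
left scene 614 lean deg (+=outward) 0.9 offset 0.0066 res 0.0009
left top 122 lean deg (+=outward) 3.4 offset 0.0009 res 0.0011
near scene 229 lean deg (+=outward) 1.1 offset 0.0013 res 0.0006
near top 112 lean deg (+=outward) -1.8 offset 0.0056 res 0.0009
right scene 465 lean deg (+=outward) 0.1 offset 0.0 res 0.0011
right top 72 lean deg (+=outward) -3.2 offset 0.0065 res 0.0013
```

View pics/f1.png

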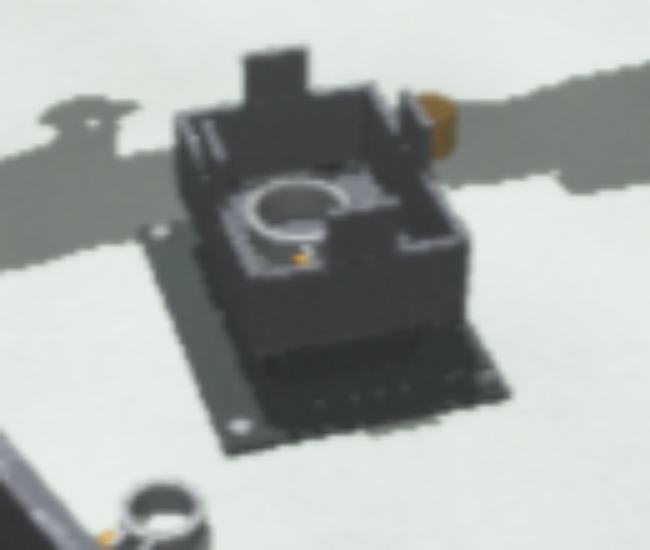

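View pics/f2.png

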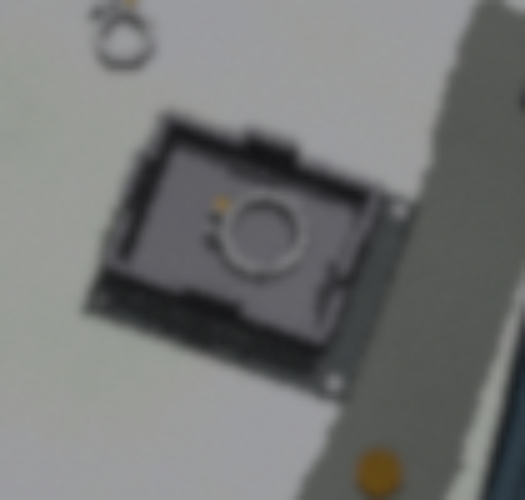

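All four walls look upright, with the clamp lying flat inside at about (298,208) in the scene crop. The far fit includes clamp points (its rim is within 25 mm of that hinge), so I'll recheck it with the clamp excluded.

```bash
python3 - <<'E'
from h import *
for n in("scene","top"):
    p,d=vision.capture(n);P=cloud(n,d);o,y,u,h=frame("far");Q=P-h;a=Q@o;b=Q@y;z=Q[...,2]
    for lo,hi in((.004,.02),(.02,.035),(.035,.048),(.048,.056),(.056,.068),(.068,.082)):
        k=(d>0)&(a>-.012)&(a<.03)&(abs(b)<.06)&(z>lo)&(z<hi)
        if k.sum()>3: print(n,lo,hi,k.sum(),"z",np.median(z[k]).round(3),"a pct",np.percentile(a[k],[10,50,90]).round(4))
E
```

```text
scene 0.004 0.02 53 z 0.012 a pct [0.004  0.0046 0.0053]
scene 0.02 0.035 55 z 0.027 a pct [0.004  0.0046 0.0052]
scene 0.035 0.048 44 z 0.043 a pct [0.0037 0.0044 0.0052]
scene 0.048 0.056 57 z 0.051 a pct [0.0001 0.0029 0.0045]
scene 0.056 0.068 25 z 0.063 a pct [0.0008 0.0041 0.0046]
scene 0.068 0.082 36 z 0.078 a pct [0.0001 0.0033 0.0045]
top 0.004 0.02 66 z 0.007 a pct [-0.0093  0.0007  0.0023]
top 0.02 0.035 39 z 0.026 a pct [0.0002 0.0013 0.0022]
top 0.035 0.048 48 z 0.044 a pct [0.0001 0.0014 0.0062]
top 0.048 0.056 41 z 0.052 a pct [0.0005 0.0028 0.0055]
top 0.056 0.068 13 z 0.061 a pct [-0.0003  0.001   0.0023]
top 0.068 0.082 27 z 0.078 a pct [0.0004 0.0028 0.0066]
```

The far wall's outer and inner faces are vertical to within 1°. Handing in.

```bash
python3 -c "
from workcell import r
print(r.job_done())"
```

```text
the job is handed in; nothing more can be done
None
```

I folded all four walls up to their stops, left the clamp lying flat inside the tray, let go of the tray and handed the job in at about 18 s; no verdict came back, but camera depth put every wall within about 4° of upright.

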